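Make up two bench kits

ROBOT

A 7-joint arm with a two-finger parallel gripper is mounted at the origin on a cart in front of the work surface, level with it; the furniture and walls round the work are solid. World frame = base frame: x ahead of the robot, y to its left, z up, the work surface at z = 0. Lengths are in m, angles in rad, forces in N, time in s.
With the tool pointing down it reaches from about 0.4 to 0.875 m from the base axis. Payload 19.3 kg.
Tool frame: the origin (TCP) lies between the finger pads; the fingertips stand 19 mm ahead of it and the grasp point (between the pads) is the TCP; z points along the fingers, y is the line along which they close (so a half turn about z gives the same grasp; the last joint's range is limited). The gripper opens to 85 mm and grips with 20 to 120 N. Pads are 22 mm wide; open, the fingers measure 114 mm over their backs; the gripper's body (76 mm by 85 mm) begins 54 mm behind the grasp point. The pads swing forward as they close: fully open they stand 13 mm farther back than shut.
Start: joints at [-0.07, 0.521, -0.036, 1.599, 0.021, 1.021, -0.113], TCP at [0.625, -0, 0.25] pointing down, gripper open.
Joint ranges: [-2.91, 2.91], [-0.3, 2.13], [-1.5, 1.42], [0.17, 2.43], [-1.26, 4.41], [0.16, 1.93], [-2.52, 2.52]. Speed limits (rad/s): [1.89, 1.89, 2.39, 2.39, 3.01, 3.01, 3.01].

INTERFACE

Orientations are given as a unit quaternion [x, y, z, w].
In Python, from bench import * gives the robot as it stands. The module is installed in compiled form; this text tells all that it offers.
- The arm moves only by the shell command python3 -m handwheel 'ROWS' [OPENING]. ROWS is JSON, a list of rows, each an object with "offset": the shift along the tool's x, y, z scaled (see below), a list of three; "rot": the turn, a rotation vector about the tool's x, y, z scaled (see below), a list of three. In form: [{"offset": [x, y, z], "rot": [ax, ay, az]}, ...]. A call has 1 to 12 rows; each row is the pose to reach, as a shift and turn from the pose commanded when the call began, along the tool's axes at that moment; what a row does not reach only later rows make up. The controller multiplies each number of a shift by 0.3 m and each number of a turn by pi/2 rad. A row lasts 1/10 s, in which the tool goes at most 50 mm and 8.59 degrees, less where a joint would pass 70% of its speed; a pose out of reach is approached as far as the arm can. A call with a number of a shift or a turn outside -1 to 1 is refused whole. A call with a gripper value outside its range is refused whole. OPENING is the opening, from -1 (shut) to 1 (fully open), set as the call begins (- or left out, the last holds). The fingers move at their own pace and stop on an object; the grip force is fixed at half the most. Time passes only in rows, so rows that repeat a pose let the fingers close. It gives the time, the measured TCP pose, the force, the opening and the grip force at its end, in the units of the state.
- get_state(): the state, without advancing time (a new reading comes with each control period).
- capture(name): name is "scene" or "side" or "wrist"; returns (picture, depth): 384x512x3 uint8, blue, green, red; 384x512 float32, m along the optical axis (not along the pixel's ray), 0 where there is no reading.
- camera_model(name): a dict with "fx", "fy", "cx", "cy" (pixels), "extrinsics" (4x4, takes a point from camera to world coordinates); the wrist camera has in their place "hand_eye" (4x4, takes a point from camera to tool coordinates, whose origin is the TCP and whose axes are the flange's). Camera axes: x right, y down, z forward; pixel columns grow to the right and rows downward; lengths in m; the calibration is good to about 2 mm. A picture is of the moment at which its call begins: read the wrist's pose just before it. camera_model takes no time and is no camera call.
- sign_off(): hands the job in; it is judged then, once.
Trained networks look in the newest picture that a camera, given by its name, has taken for a name from the list of things; names that differ only in an ending like _2 or _b are one class to them, and where a whole thing is asked for, a point or a joint stands for the part that bears it (a point fixed in the world has none). Each returns a list of dicts, best first, with "confidence" (0 to 1); they miss things now and then, are a little off and sometimes report something else, mostly with a low value. They report only what shows in the picture. A call takes as long as a camera call. They do not tell look-alikes from the thing itself.
- look_for(camera, name): "position" ([column, row] as shares, 0 to 1, of the picture: columns of its width, rows of its height, amid what is visible of it).
- outline_of(camera, name): "mask" (384x512 bool, what is visible of it) and "position" ([column, row] as shares, 0 to 1, of the picture: columns of its width, rows of its height, amid what is visible of it).
The state is a dict: "t": time; "qpos": joint angles; "qd": joint speeds; "joint_torque": joint torques, N m; "position": TCP position; "ee_rot": TCP orientation; "ft_force": force on the tool from outside, world axes, zero at the start; "ft_torque": the same for the moment, N m; "grip_width": finger opening in m; "grip_force": force on a finger pad.
Only numpy, scipy, OpenCV 4.12 (cv2) and the standard library are available. Lean on these libraries where they do the work, as an engineer would, in place of code of your own. Each camera call takes 0.05 s, during which the arm holds its last target. There are 200 camera calls.

TASK

Make up the two kits from the stock in the middle of the bench. The blue tray gets the blue-capped bottle standing in its bottle pocket, the timer lying flat, face up, in the timer bay, and the green marker lying across both posts of the pen rest; the yellow tray gets the red-capped bottle in its bottle pocket and the black-and-white marker on its pen rest, and its timer bay stays empty. Keep the bottles upright all the time, and do not shift or knock over the tape roll and the pen pot.

Things in the scene. Friction and masses are not known exactly. Their poses are not given: they have to be found in the camera images.
- blue_tray: Blue kit tray, 200 (x) x 170 (y) mm, fixed; floor 3 mm thick, walls rise to 9 mm. Origin: centre of underside, z up. Both trays alike, in the tray frame: dark-lined bottle pocket 70 x 70 mm inside, centred at (-61, 34) mm; dark timer bay 104 (x) x 88 (y) mm inside, centred at (30, 34), its long walls open at x 5 to 55 mm for fingers; along the -y side a white pen rest (see yellow tray).
- yellow_tray: Yellow kit tray, same shape, sizes and frame as the blue one, fixed. Pen rest of both: two white notched posts at (-45, -52) and (45, -52) mm, each 14 (x) x 38 (y) mm; a marker lies along the tray's x, midway across both, on seats 14 mm above the bench between lips 28 mm apart that rise to 20 mm. Only tray floor between the posts.
- blue_bottle: White reagent bottle with a blue cap, standing, 48 mm across, 105 mm high; cap 39 mm across from 88 mm up. Origin: centre of its underside, z up. Closed and rigid, about 75 g; grip the round body about 58 mm up.
- red_bottle: White reagent bottle with a red cap, standing, 38 mm across, 122 mm high; cap 31 mm across from 104 mm up. Origin: centre of its underside, z up. Closed and rigid, about 75 g; grip the round body about 75 mm up.
- timer: Cream lab timer lying face up, three small coloured keys on its face: 74 mm (x) by 64 mm (y), 21 mm high with its keys, straight sides to about 18 mm. Origin: centre of its underside, z up. Grip it by its y sides (64 mm). About 60 g.
- green_marker: Dark green marker pen lying on the bench, 136 mm long, 12 mm wide, 10 mm high. Origin: middle of its length, at its underside; y along the pen, z up. Weighs about 11 g; does not roll.
- black_marker: White marker with a black cap half: marker pen lying on the bench, 136 mm long, 12 mm wide, 10 mm high. Origin: middle of its length, at its underside; y along the pen, z up. Weighs about 11 g; does not roll.
- tape_roll: Roll of brown tape lying flat, 93 mm across, 48 mm high, loose. Origin: centre of its underside. To be left alone.
- pen_pot: Dark round pen pot with pens, 78 x 88 mm, 147 mm high with its pens, loose. Origin: centre of its underside. To be left alone.
Mind the look-alikes: they are no part of the job. Leave any orange look-alike of the timer alone.

How it is judged:
At the end, for the whole second after the job is handed in: In the stated tray, at rest: bottles upright on the pocket floor within 18 mm of its centre in x and y; timer flat in its bay within 18 and 15 mm; markers on both posts, within 24 mm along, 13 mm across and 0.25 rad. Tape roll and pen pot within 30 mm of their start (x of blue_bottle in the frame of blue_tray between -0.079 and -0.043 m and y of blue_bottle in the frame of blue_tray between 0.016 and 0.052 m and z of blue_bottle in the frame of blue_tray between -0.001 and 0.007 m and angle between each of blue_bottle, red_bottle, green_marker, black_marker's own z axis and vertical below 0.1 rad and linear speed of each of blue_bottle, red_bottle, timer, green_marker, black_marker below 0.03 m/s and angular speed of each of blue_bottle, red_bottle, timer, green_marker, black_marker below 0.4 rad/s and x of red_bottle in the frame of yellow_tray between -0.079 and -0.043 m and y of red_bottle in the frame of yellow_tray between 0.016 and 0.052 m and z of red_bottle in the frame of yellow_tray between -0.001 and 0.007 m and x of timer in the frame of blue_tray between 0.012 and 0.048 m and y of timer in the frame of blue_tray between 0.019 and 0.049 m and z of timer in the frame of blue_tray between -0.001 and 0.007 m and angle between timer's own z axis and vertical below 0.08 rad and x of green_marker in the frame of blue_tray between -0.024 and 0.024 m and y of green_marker in the frame of blue_tray between -0.065 and -0.039 m and z of green_marker in the frame of blue_tray between 0.011 and 0.018 m and angle between the y axis of green_marker and the x axis of blue_tray, either way round below 0.25 rad and x of black_marker in the frame of yellow_tray between -0.024 and 0.024 m and y of black_marker in the frame of yellow_tray between -0.065 and -0.039 m and z of black_marker in the frame of yellow_tray between 0.011 and 0.018 m and angle between the y axis of black_marker and the x axis of yellow_tray, either way round below 0.25 rad and distance of each of tape_roll, pen_pot from where it was at the start of the episode below 0.03 m); the robot touches nothing.
It fails at once if a bottle tipped more than about 35 degrees (angle between any of blue_bottle, red_bottle's own z axis and vertical above 0.6 rad).
It fails at once if the tape roll or the pen pot shifted by more than 30 mm, or the pot knocked over (distance of any of tape_roll, pen_pot from where it was at the start of the episode above 0.03 m or angle between pen_pot's own z axis and vertical above 0.4 rad).
It also fails if it takes over 125 s, if anything falls off the work surface, if the arm or the gripper's body presses on something with over 40 N, if the wrist force passes 120 N, or if a joint passes its speed limit or range.

## Working session

There is one attempt and no reset: what is moved stays moved. The work goes in short steps, Python scripts to look and compute and a shell command to move; the robot and the scene stay as the last step left them, time stands still between calls to the robot, and variables do not carry over. Pictures are saved under pics/ and viewed, at most 14 in all, crops included, and the job is handed in when it is done.

```bash
mkdir -p pics; cat > h.py <<'E'
from bench import *
import numpy as np, cv2
from scipy.spatial.transform import Rotation as R
def cloud(cam):
    s=get_state(); im,d=capture(cam); m=camera_model(cam)
    v,u=np.mgrid[0:384,0:512]
    P=np.stack([(u-m['cx'])/m['fx']*d,(v-m['cy'])/m['fy']*d,d],-1)
    if 'extrinsics' in m: T=np.array(m['extrinsics'])
    else:
        T=np.eye(4);T[:3,:3]=R.from_quat(s['ee_rot']).as_matrix();T[:3,3]=s['position'];T=T@np.array(m['hand_eye'])
    W=P@T[:3,:3].T+T[:3,3]; W[d==0]=np.nan
    return im,W
E
python3 - <<'E'
from h import *
s=get_state();print(s['t'],s['position'],s['ee_rot'],s['grip_width'])
for c in ['scene','side']:
    im,W=cloud(c); cv2.imwrite(f'pics/{c}0.png',im); np.save(f'{c}0.npy',W)
    print(c,np.round(camera_model(c)['extrinsics'],3).tolist())
    for n in ['blue_tray','yellow_tray','blue_bottle','red_bottle','timer','green_marker','black_marker','tape_roll','pen_pot']:
        for o in outline_of(c,n)[:3]:
            m=o['mask']; p=W[m]; p=p[~np.isnan(p[:,0])]
            if len(p)<5: continue
            zt=np.percentile(p[:,2],90); t=p[p[:,2]>zt-.012]
            r=cv2.minAreaRect((t[:,:2]*1000).astype(np.float32))
            print(n,round(o['confidence'],2),'px',(np.array(o['position'])*[512,384]).round().astype(int),'top',zt.round(3),'med',np.median(t,0).round(3),'rect',np.round(r[0],0),np.round(r[1],0),round(r[2],1))
E
```

```text
0.0 [6.24678905e-01 2.73777999e-06 2.49737365e-01] [ 7.07115775e-01  7.07097564e-01 -4.01831637e-04 -3.91819280e-04] 0.08541472733224377
scene [[-0.8, -0.438, 0.409, 0.026], [-0.6, 0.595, -0.536, 0.743], [-0.009, -0.674, -0.739, 1.052], [0.0, 0.0, 0.0, 1.0]]
blue_tray 0.58 px [205 285] top 0.008 med [0.499 0.323 0.003] rect [507. 318.] [173. 208.] 86.0
yellow_tray 0.87 px [336 151] top 0.007 med [ 0.489 -0.33   0.002] rect [ 489. -281.] [205. 290.] 7.5
blue_bottle 0.63 px [277 200] top 0.103 med [ 0.511 -0.005  0.102] rect [512.  -7.] [36. 39.] 65.5
blue_bottle 0.48 px [272 139] top 0.045 med [ 0.685 -0.234  0.042] rect [ 627. -152.] [ 78. 324.] 34.6
red_bottle 0.83 px [312 178] top 0.119 med [ 0.463 -0.125  0.119] rect [ 464. -130.] [26. 32.] 17.0
red_bottle 0.53 px [219 214] top 0.01 med [0.628 0.111 0.008] rect [628. 103.] [107.   9.] 78.1
timer 0.85 px [261 241] top 0.02 med [0.457 0.134 0.017] rect [460. 131.] [73. 66.] 19.9
timer 0.69 px [145 257] top 0.021 med [0.686 0.364 0.018] rect [689. 360.] [64. 74.] 38.1
green_marker 0.44 px [222 209] top 0.01 med [0.627 0.098 0.007] re
[... 410 characters left out ...]
 [501. 317.] [181. 199.] 86.7
yellow_tray 0.8 px [286 273] top 0.008 med [ 0.486 -0.344  0.002] rect [ 496. -332.] [213. 182.] 7.1
blue_bottle 0.95 px [228 192] top 0.103 med [ 0.508 -0.019  0.103] rect [511. -15.] [38. 36.] 37.6
red_bottle 0.94 px [234 217] top 0.119 med [ 0.461 -0.139  0.119] rect [ 464. -135.] [30. 27.] 23.9
timer 0.6 px [196 189] top 0.019 med [0.457 0.118 0.016] rect [459. 127.] [75. 66.] 22.1
timer 0.44 px [220 142] top 0.019 med [0.683 0.351 0.016] rect [689. 356.] [67. 66.] 43.5
black_marker 0.6 px [273 202] top 0.01 med [ 0.63  -0.083  0.007] rect [631. -91.] [133.  12.] 89.5
pen_pot 0.72 px [237 146] top 0.098 med [0.679 0.214 0.095] rect [688. 229.] [83. 66.] 86.4
```

View pics/scene0.png

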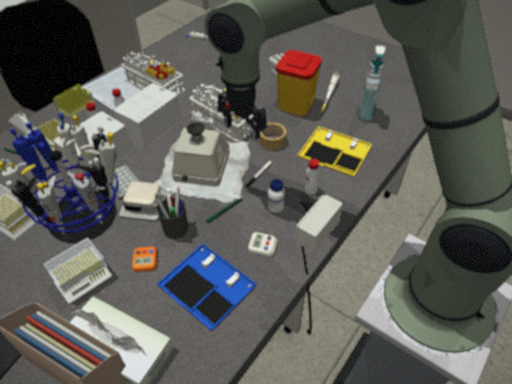

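View pics/side0.png

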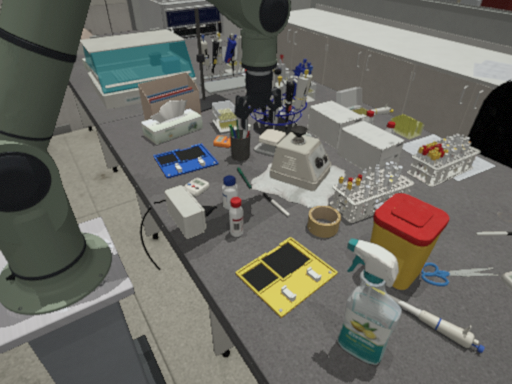

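Scene picture: the cream timer at (262,243) has coloured keys and the orange one at (145,258) is the look-alike. The blue bottle is at (277,196), red bottle (312,178), green marker (224,210), white/black marker (259,174), blue tray (207,285) and yellow tray (336,150). A white box stands at (320,215), near the stock. Next I'll measure the trays and take a wrist view.

```bash
cat >> h.py <<'E'
def ortho(cam,z,x0,x1,y0,y1,res=1.0):
    """top-down picture on plane z; up = +x, left = +y; res mm/px"""
    s=get_state(); im,d=capture(cam); m=camera_model(cam)
    if 'extrinsics' in m: T=np.array(m['extrinsics'])
    else:
        T=np.eye(4);T[:3,:3]=R.from_quat(s['ee_rot']).as_matrix();T[:3,3]=s['position'];T=T@np.array(m['hand_eye'])
    h=int((x1-x0)*1000/res);w=int((y1-y0)*1000/res)
    r,c=np.mgrid[0:h,0:w]
    P=np.stack([x1-r*res/1000,y1-c*res/1000,np.full(r.shape,z)],-1)
    Q=(P-T[:3,3])@T[:3,:3]
    return cv2.remap(im,(Q[...,0]/Q[...,2]*m['fx']+m['cx']).astype(np.float32),(Q[...,1]/Q[...,2]*m['fy']+m['cy']).astype(np.float32),cv2.INTER_LINEAR)
E
python3 - <<'E'
from h import *
A=ortho('scene',.009,.35,.75,-.45,.45,1.5);B=ortho('side',.009,.35,.75,-.45,.45,1.5)
cv2.imwrite('pics/o1.png',np.vstack([A,B]))
im,W=cloud('wrist'); cv2.imwrite('pics/w0.png',im)
print(np.round(camera_model('wrist')['hand_eye'],3).tolist())
for n in ['blue_bottle','red_bottle','timer','green_marker','black_marker','tape_roll']:
    for o in outline_of('wrist',n)[:2]:
        p=W[o['mask']]; p=p[~np.isnan(p[:,0])]
        if len(p)<5: continue
        zt=np.percentile(p[:,2],90); t=p[p[:,2]>zt-.012]
        r=cv2.minAreaRect((t[:,:2]*1000).astype(np.float32))
        print(n,round(o['confidence'],2),(np.array(o['position'])*[512,384]).round(),zt.round(3),np.round(r[0]),np.round(r[1]),round(r[2],1))
# trays
for c in ['scene','side']:
    W=np.load(f'{c}0.npy'); im=cv2.imread(f'pics/{c}0.png'); hsv=cv2.cvtColor(im,cv2.COLOR_BGR2HSV)
    for n,lo,hi in [('blue',(105,150,60),(125,255,255)),('yellow',(20,150,90),(35,255,255))]:
        k=(cv2.inRange(hsv,lo,hi)>0)&(W[...,2]>-.01)&(W[...,2]<.02)&(W[...,0]>.35)&(W[...,0]<.62)&(abs(W[...,1])>.15)&(abs(W[...,1])<.48)
        p=W[k]; r=cv2.minAreaRect((p[:,:2]*1000).astype(np.float32)); print(c,n,k.sum(),np.round(r[0]),np.round(r[1]),round(r[2],1))
    # white box and tall things near
    for a,b,cc,d in [(.33,.45,-.1,.12)]:
        k=(W[...,0]>a)&(W[...,0]<b)&(W[...,1]>cc)&(W[...,1]<d)&(W[...,2]>.02)&(W[...,2]<.15)
        p=W[k]
        if len(p): print('box',p.min(0).round(3),p.max(0).round(3),np.round(cv2.minAreaRect((p[:,:2]*1000).astype(np.float32)),0) if 0 else cv2.minAreaRect((p[:,:2]*1000).astype(np.float32)))
E
```

```text
[[0.0, -0.949, -0.316, 0.081], [1.0, 0.0, -0.0, -0.001], [0.0, -0.316, 0.949, -0.125], [0.0, 0.0, 0.0, 1.0]]
blue_bottle 0.69 [155. 185.] 0.107 [512. -10.] [37. 37.] 36.6
red_bottle 0.7 [123. 272.] 0.12 [513. -61.] [188.  13.] 49.4
timer 0.76 [113.  52.] 0.021 [459. 127.] [75. 63.] 21.2
green_marker 0.86 [261.  77.] 0.012 [626.  93.] [138.  14.] 78.0
black_marker 0.61 [264. 219.] 0.012 [633. -88.] [ 11. 133.] 0.7
tape_roll 0.87 [307. 320.] 0.049 [ 688. -136.] [ 89. 292.] 1.1
scene blue 2416 [507. 319.] [171. 208.] 86.0
scene yellow 1227 [ 496. -333.] [204. 182.] 8.0
box [ 0.33  -0.077  0.02 ] [0.45  0.116 0.087] ((388.4962158203125, 18.943763732910156), (120.18251037597656, 191.4131622314453), 1.3233988285064697)
side blue 685 [505. 316.] [179. 203.] 86.1
side yellow 401 [ 491. -337.] [199. 169.] 8.0
box [ 0.33  -0.083  0.02 ] [0.448 0.101 0.084] ((389.2378234863281, 8.769432067871094), (118.46650695800781, 184.19784545898438), 0.012224127538502216)
```

View pics/o1.png

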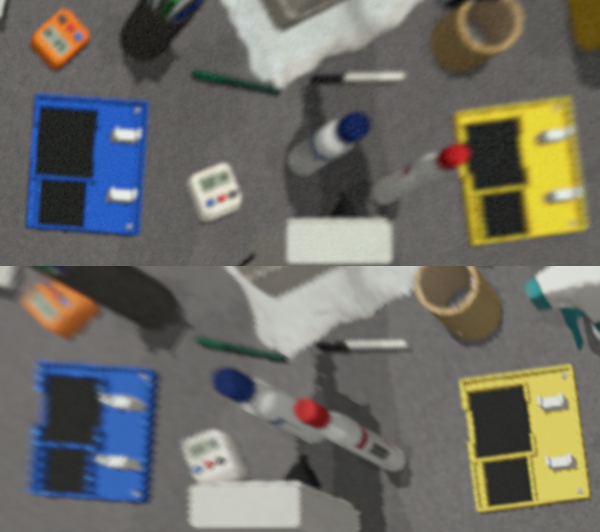

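View pics/w0.png

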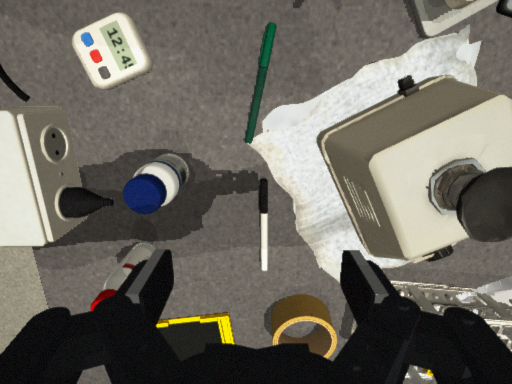

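Ortho view: both trays have the bay at far-left, the pocket at near-left and the posts on the right (-y) side. Blue yaw is about -4° and yellow about +8°. The wrist view shows the cream timer at (112,52), green marker (260,80), black marker (264,222) and blue cap (146,194). The outlet box with its plug is at (60,190).

To settle the timer choice: the candidates are cream at scene (262,243) and orange at scene (145,258). Cream fits the description, and the enlarged crop will confirm it.

```bash
python3 - <<'E'
from h import *
im=cv2.imread('pics/scene0.png'); cv2.imwrite('pics/crop1.png',cv2.resize(im[155:280,125:345],None,fx=3.5,fy=3.5,interpolation=cv2.INTER_CUBIC))
W1,W2=np.load('scene0.npy'),np.load('side0.npy'); _,W3=cloud('wrist')
P=np.concatenate([w.reshape(-1,3) for w in (W1,W2,W3)]);P=P[~np.isnan(P[:,0])]
# height map, 20 mm cells, in cm (95th percentile)
for name,xs,ys in [('mid',np.arange(.74,.33,-.02),np.arange(.2,-.2,-.02)),('spray',np.arange(.74,.33,-.03),np.arange(-.2,-.7,-.03))]:
    st=abs(xs[1]-xs[0]);print(name,'y:',[round(100*y) for y in ys])
    for x in xs:
        row=[]
        for y in ys:
            k=(abs(P[:,0]-x)<st/2)&(abs(P[:,1]-y)<st/2)&(P[:,2]<.24); row.append('%3d'%round(1000*np.percentile(P[k,2],90)) if k.sum()>2 else '  .')
        print('%.2f'%x,' '.join(row))
E
```

```text
mid y: [20, 18, 16, 14, 12, 10, 8, 6, 4, 2, 0, -2, -4, -6, -8, -10, -12, -14, -16, -18]
0.74  -1   2   2   2   3  12  12 112 139 140 139 138 128  86  45  12  14  14  10   5
0.72 124   2   2   2   2   4  12  54 136 137 130  92  47  13  12  12  13  13   6   2
0.70 121   2   2   2   2   2  10  13  82  86  47  12  14  15  14  12   8   3   2   2
0.68  87   2   2   2   2   2   7  11  12  12  12  14  14  12  11   8   2   2   2   2
0.66  85   2   2   2   2   2   3   9  13  14  12  13   7   2   2   2   2   2   2   2
0.64   1   2  10  11  11   9   2   8  13  14   7  10  11  11  11  11  11  11  10   2
0.62   1   2   2   2   9  11  11  11  11  11   2   2   9   8   2   3   3   2   2   2
0.60   1   2   2   2   2   2   2   2   2   2   2   2   2   2   2   2   2   2   2   2
0.58   1   2   2   2   2   2   2   2   2   2   2   2   2   2   2   2   2   2   2   2
0.56   1   2   2   2   2   2   2   2   2   2   2   2   2   2   2   2   2   2   2   2
0.54   1   2   2   2   2   2   2   2   2   2  77  79   2   2   2   2   2   2   2   2
0.52   1   2   2   2   2   2   2   2   2  67 106 107  74   2   2   2   2   2 
[... 1189 characters left out ...]
  1   0   0   0   0   1   2   0   0   0   0
0.59   2   2   8   7   7   7   6   7   0   0   1   0   1   0   0   0   0
0.56   2   9  10   6   6   7  13   8   0   0   1   1   1   0   0   0   0
0.53   2   3   6   6   5   5  14   8   0   0   0 103 171 175 159   0   0
0.50   2   2   5   6   5   5   3   7   0   0   0 160 227 230 158   0   1
0.47   0   2  10   6   6   7  12  13   0   0   0 223 216 175   2   0   0
0.44   0   0   8   4   3   7  13  10   3   0   0   0   0   0   0   0  -1
0.41   0   0   7   5   4   7   6   6   5   0   0   0   0   0   0  -1   0
0.38   2   1   5   7   6   2   1   0   0   0   0   0   0   0   0  -1  -1
0.35   2   2   0   0   0   2   2   0   0   0   0   0   0  -1  -1   0  -1
```

View pics/crop1.png

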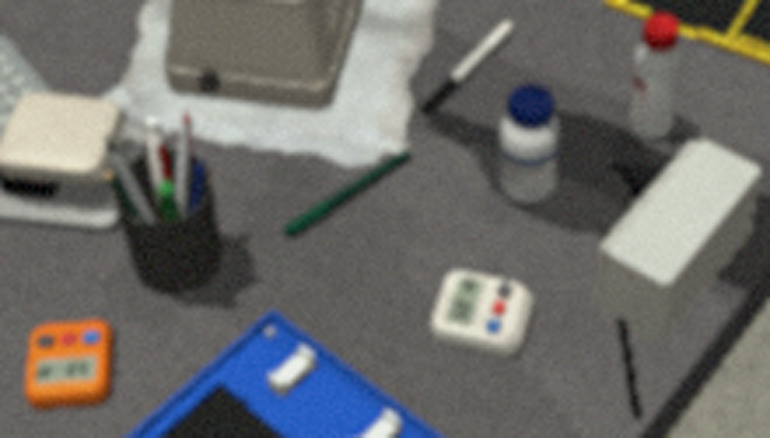

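The crop confirms it: the cream timer at crop (480,310) has blue, red and black keys, and the orange one at (68,365) is the look-alike. I start with the green marker.

```bash
python3 -m handwheel '[{"offset":[0.313,0.007,0],"rot":[0,0,0.12]},{"offset":[0.313,0.007,0],"rot":[0,0,0.12]},{"offset":[0.313,0.007,0.2],"rot":[0,0,0.12]},{"offset":[0.313,0.007,0.4],"rot":[0,0,0.12]},{"offset":[0.313,0.007,0.55],"rot":[0,0,0.12]},{"offset":[0.313,0.007,0.65],"rot":[0,0,0.12]},{"offset":[0.313,0.007,0.65],"rot":[0,0,0.12]},{"offset":[0.313,0.007,0.65],"rot":[0,0,0.12]}]' -0.1
python3 - <<'E'
from h import *
im,W=cloud('wrist'); cv2.imwrite('pics/w1.png',im)
for o in outline_of('wrist','green_marker')[:1]:
    p=W[o['mask']]; p=p[(p[:,2]>.006)]
    r=cv2.minAreaRect((p[:,:2]*1000).astype(np.float32)); print(o['confidence'],r)
E
```

```text
t: 2.3
position: [0.6273, 0.0939, 0.0561]
ee_rot: [0.771, 0.637, -0.0, -0.0]
ft_force: [0.7, -0.5, 1.1]
grip_width: 0.0384
grip_force: 0.0
0.87 ((626.2197265625, 92.54105377197266), (134.5525360107422, 11.668293952941895), 78.29839324951172)
```

View pics/w1.png

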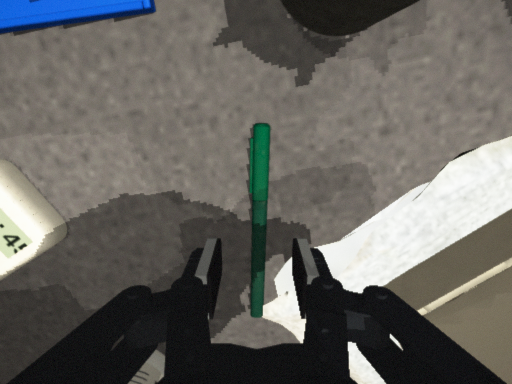

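The marker lies between the fingers at column 260, as measured. I go down to grip and then lift.

```bash
python3 -m handwheel '[{"offset":[-0.004,0,0.06],"rot":[0,0,0]},{"offset":[-0.004,0,0.12],"rot":[0,0,0]},{"offset":[-0.004,0,0.12],"rot":[0,0,0]},{"offset":[-0.004,0,0.12],"rot":[0,0,0]}]'
python3 -m handwheel '[{"offset":[0,0,0],"rot":[0,0,0]},{"offset":[0,0,0],"rot":[0,0,0]},{"offset":[0,0,0],"rot":[0,0,0]},{"offset":[0,0,0],"rot":[0,0,0]},{"offset":[0,0,0],"rot":[0,0,0]},{"offset":[0,0,-0.1],"rot":[0,0,0]},{"offset":[0,0,-0.25],"rot":[0,0,0]},{"offset":[0,0,-0.4],"rot":[0,0,0]},{"offset":[0,0,-0.55],"rot":[0,0,0]},{"offset":[0,0,-0.65],"rot":[0,0,0]},{"offset":[0,0,-0.65],"rot":[0,0,0]}]' -1
```

```text
t: 2.8
position: [0.6271, 0.0928, 0.0199]
ee_rot: [0.771, 0.637, 0.0, 0.0]
ft_force: [-0.6, 0.3, 0.1]
grip_width: 0.0382
grip_force: 0.0
t: 3.9
position: [0.6287, 0.0929, 0.2194]
ee_rot: [0.771, 0.637, 0.003, 0.002]
ft_force: [-0.2, 0.1, 0.1]
grip_width: 0.0084
grip_force: 58.8
```

```bash
cat >> h.py <<'E'
def go(x,y,z,c):
    """offset (scaled) from current pose to world x,y,z with closing line at c deg"""
    s=get_state(); M=R.from_quat(s['ee_rot']).as_matrix()
    off=M.T@(np.array([x,y,z])-s['position'])/.3
    cur=np.degrees(np.arctan2(M[1,1],M[0,1])); d=c-cur
    while d>180:d-=360
    while d<-180:d+=360
    print('go',np.round(off,3),'rotz',round(-d/90,3),'cur',round(cur,1))
B=(.506,.3175,-4); Y=(.493,-.335,8)
def tr(T,x,y):
    a=np.radians(T[2]); return T[0]+x*np.cos(a)-y*np.sin(a),T[1]+x*np.sin(a)+y*np.cos(a)
E
python3 -c "
from h import *
go(*tr(B,0,-.052),.22,-94)"
```

```text
go [ 0.486 -0.522 -0.004] rotz 0.924 cur -10.8
```

```bash
python3 -m handwheel '[{"offset":[0.486,-0.522,0],"rot":[0,0,0.924]},{"offset":[0.486,-0.522,0],"rot":[0,0,0.924]},{"offset":[0.486,-0.522,0],"rot":[0,0,0.924]},{"offset":[0.486,-0.522,0],"rot":[0,0,0.924]},{"offset":[0.486,-0.522,0],"rot":[0,0,0.924]},{"offset":[0.486,-0.522,0],"rot":[0,0,0.924]},{"offset":[0.486,-0.522,0],"rot":[0,0,0.924]},{"offset":[0.486,-0.522,0],"rot":[0,0,0.924]},{"offset":[0.486,-0.522,0],"rot":[0,0,0.924]},{"offset":[0.486,-0.522,0],"rot":[0,0,0.924]},{"offset":[0.486,-0.522,0],"rot":[0,0,0.924]},{"offset":[0.486,-0.522,0],"rot":[0,0,0.924]}]'
python3 - <<'E'
from h import *
im,W=cloud('wrist'); hsv=cv2.cvtColor(im,cv2.COLOR_BGR2HSV)
k=(cv2.inRange(hsv,(105,150,60),(125,255,255))>0)&(W[...,2]<.02)
p=W[k]; r=cv2.minAreaRect((p[:,:2]*1000).astype(np.float32)); print('tray',k.sum(),r)
# dark-lined areas and white posts
w=(cv2.inRange(hsv,(0,0,150),(180,60,255))>0)&(abs(W[...,2]-.016)<.01)
n,l,st,ce=cv2.connectedComponentsWithStats(w.astype(np.uint8))
for i in range(1,n):
    if st[i,4]>150:
        q=W[l==i]; print('white',ce[i].round(),q.mean(0).round(4),st[i,4],cv2.minAreaRect((q[:,:2]*1000).astype(np.float32)))
cv2.imwrite('pics/w2.png',im)
go(*tr(B,0,-.052),.035,-94)
E
```

```text
t: 5.1
position: [0.5002, 0.2653, 0.214]
ee_rot: [0.999, -0.033, -0.0, 0.0]
ft_force: [0.7, -0.3, -0.6]
grip_width: 0.0075
grip_force: 58.8
tray 11924 ((499.7679138183594, 316.74005126953125), (171.12965393066406, 205.07701110839844), 86.19385528564453)
white [144.   6.] [0.6671 0.3608 0.0198] 286 ((665.1726684570312, 361.2452392578125), (29.084341049194336, 14.951067924499512), 85.77901458740234)
white [478.  15.] [0.6408 0.0367 0.0097] 1826 ((633.9755859375, 38.24714660644531), (69.49118041992188, 41.34508514404297), 85.58475494384766)
white [256. 129.] [0.5457 0.2622 0.0169] 284 ((543.8063354492188, 261.7341003417969), (37.69071578979492, 14.191588401794434), 86.24516296386719)
white [373. 193.] [0.4654 0.132  0.0187] 2795 ((459.185791015625, 128.24378967285156), (74.45359802246094, 63.48415756225586), 21.128360748291016)
go [ 0.007 -0.002  0.597] rotz 0.003 cur -93.8
```

View pics/w2.png

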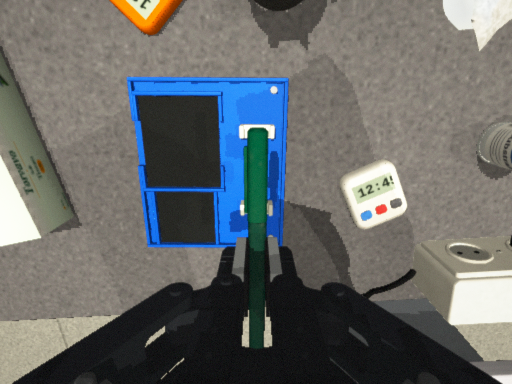

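The wrist view shows the marker held straight at column 257, aligned over both posts at (256,129) and (256,209). I lower it and release.

```bash
sed -i 's/^B=.*;/B=(.5025,.317,-4);/' h.py; python3 -m handwheel '[{"offset":[-0.002,0,0.15],"rot":[0,0,0]},{"offset":[-0.002,0,0.3],"rot":[0,0,0]},{"offset":[-0.002,0,0.4],"rot":[0,0,0]},{"offset":[-0.002,0,0.5],"rot":[0,0,0]},{"offset":[-0.002,0,0.56],"rot":[0,0,0]},{"offset":[-0.002,0,0.597],"rot":[0,0,0]},{"offset":[-0.002,0,0.597],"rot":[0,0,0]},{"offset":[-0.002,0,0.597],"rot":[0,0,0]}]'
python3 -m handwheel '[{"offset":[0,0,0],"rot":[0,0,0]},{"offset":[0,0,0],"rot":[0,0,0]},{"offset":[0,0,0],"rot":[0,0,0]},{"offset":[0,0,-0.15],"rot":[0,0,0]},{"offset":[0,0,-0.3],"rot":[0,0,0]},{"offset":[0,0,-0.45],"rot":[0,0,0]},{"offset":[0,0,-0.55],"rot":[0,0,0]},{"offset":[0,0,-0.55],"rot":[0,0,0]}]' -0.3
python3 - <<'E'
from h import *
im,W=cloud('wrist'); cv2.imwrite('pics/w3.png',im)
for o in outline_of('wrist','green_marker')[:1]:
    p=W[o['mask']]; print(o['confidence'],np.nanpercentile(p[:,2],[5,50,95]),cv2.minAreaRect((p[p[:,2]>.015][:,:2]*1000).astype(np.float32)))
print(tr(B,0,-.052)); go(.459,.1275,.12,-69)
E
```

```text
t: 5.95
position: [0.5001, 0.2653, 0.0357]
ee_rot: [0.999, -0.034, 0.0, -0.0]
ft_force: [-0.2, -0.5, 0.5]
grip_width: 0.0081
grip_force: 63.7
t: 6.75
position: [0.5013, 0.2661, 0.2045]
ee_rot: [0.999, -0.035, 0.003, -0.002]
ft_force: [-0.0, -0.3, -0.9]
grip_width: 0.0299
grip_force: 0.0
0.94 [0.0218843  0.02442627 0.02567995] ((498.2353515625, 266.407958984375), (11.49625015258789, 133.39218139648438), 84.24158477783203)
(np.float64(0.49887266336530545), np.float64(0.26512666938648916))
go [-0.104  0.469  0.269] rotz -0.277 cur -93.9
```

```bash
python3 -m handwheel '[{"offset":[-0.104,0.469,0],"rot":[0,0,-0.277]},{"offset":[-0.104,0.469,0],"rot":[0,0,-0.277]},{"offset":[-0.104,0.469,0],"rot":[0,0,-0.277]},{"offset":[-0.104,0.469,0],"rot":[0,0,-0.277]},{"offset":[-0.104,0.469,0.15],"rot":[0,0,-0.277]},{"offset":[-0.104,0.469,0.3],"rot":[0,0,-0.277]},{"offset":[-0.104,0.469,0.45],"rot":[0,0,-0.277]},{"offset":[-0.104,0.469,0.48],"rot":[0,0,-0.277]},{"offset":[-0.104,0.469,0.48],"rot":[0,0,-0.277]}]' 1
python3 - <<'E'
from h import *
im,W=cloud('wrist'); cv2.imwrite('pics/w4.png',im)
for o in outline_of('wrist','timer')[:2]:
    p=W[o['mask']]; p=p[p[:,2]>.012]; print(o['confidence'],o['position'],cv2.minAreaRect((p[:,:2]*1000).astype(np.float32)))
go(.459,.1275,.016,-69)
E
```

```text
t: 7.75
position: [0.458, 0.1267, 0.0552]
ee_rot: [0.983, 0.182, -0.002, 0.0]
ft_force: [-0.3, 0.1, 0.7]
grip_width: 0.0858
grip_force: 0.0
0.7 [0.4998, 0.5695] ((459.4533996582031, 128.3306121826172), (72.95088195800781, 63.475921630859375), 21.48131561279297)
go [-0.001 -0.002  0.138] rotz -0.001 cur -69.1
```

View pics/w4.png

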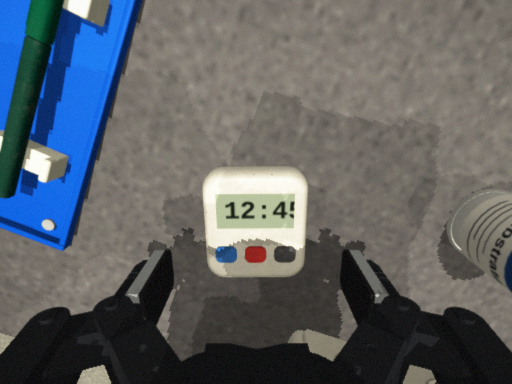

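The timer sits centred between the fingers at (256,222), square to them.

```bash
python3 -m handwheel '[{"offset":[0.005,-0.002,0.08],"rot":[0,0,0]},{"offset":[0.005,-0.002,0.134],"rot":[0,0,0]},{"offset":[0.005,-0.002,0.134],"rot":[0,0,0]},{"offset":[0.005,-0.002,0.134],"rot":[0,0,0]}]'
python3 -m handwheel '[{"offset":[0,0,0],"rot":[0,0,0]},{"offset":[0,0,0],"rot":[0,0,0]},{"offset":[0,0,0],"rot":[0,0,0]},{"offset":[0,0,0],"rot":[0,0,0]},{"offset":[0,0,0],"rot":[0,0,0]},{"offset":[0,0,-0.1],"rot":[0,0,0]},{"offset":[0,0,-0.2],"rot":[0,0,0]},{"offset":[0,0,-0.35],"rot":[0,0,0]},{"offset":[0,0,-0.5],"rot":[0,0,0]},{"offset":[0,0,-0.5],"rot":[0,0,0]}]' -1
python3 -c "
from h import *
go(*tr(B,.03,.034),.166,-94)"
```

```text
t: 8.25
position: [0.4608, 0.1285, 0.0176]
ee_rot: [0.983, 0.182, 0.001, -0.0]
ft_force: [-0.8, -0.1, 0.6]
grip_width: 0.0855
grip_force: 0.0
t: 9.25
position: [0.4622, 0.1288, 0.1714]
ee_rot: [0.983, 0.182, 0.004, -0.001]
ft_force: [-0.0, -0.5, -1.3]
grip_width: 0.0605
grip_force: 67.3
go [ 0.488 -0.598  0.022] rotz 0.277 cur -69.1
```

```bash
python3 -m handwheel '[{"offset":[0.488,-0.598,0],"rot":[0,0,0.277]},{"offset":[0.488,-0.598,0],"rot":[0,0,0.277]},{"offset":[0.488,-0.598,0],"rot":[0,0,0.277]},{"offset":[0.488,-0.598,0],"rot":[0,0,0.277]},{"offset":[0.488,-0.598,0],"rot":[0,0,0.277]},{"offset":[0.488,-0.598,0],"rot":[0,0,0.277]},{"offset":[0.488,-0.598,0],"rot":[0,0,0.277]},{"offset":[0.488,-0.598,0],"rot":[0,0,0.277]}]'
python3 - <<'E'
from h import *
im,W=cloud('wrist'); cv2.imwrite('pics/w5.png',im)
go(*tr(B,.03,.034),.022,-94)
E
```

```text
t: 10.05
position: [0.5325, 0.347, 0.1661]
ee_rot: [0.999, -0.035, -0.0, 0.0]
ft_force: [-0.3, -0.9, -0.8]
grip_width: 0.0602
grip_force: 67.3
go [ 0.007 -0.007  0.481] rotz -0.0 cur -94.0
```

View pics/w5.png

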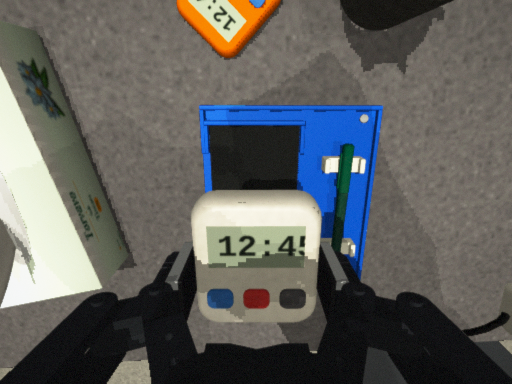

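The timer is level in the grip. The bay is at (253,157) and lies straight below it.

```bash
python3 -m handwheel '[{"offset":[0.007,-0.007,0.15],"rot":[0,0,0]},{"offset":[0.007,-0.007,0.28],"rot":[0,0,0]},{"offset":[0.007,-0.007,0.36],"rot":[0,0,0]},{"offset":[0.007,-0.007,0.43],"rot":[0,0,0]},{"offset":[0.007,-0.007,0.46],"rot":[0,0,0]},{"offset":[0.007,-0.007,0.482],"rot":[0,0,0]},{"offset":[0.007,-0.007,0.482],"rot":[0,0,0]},{"offset":[0.007,-0.007,0.482],"rot":[0,0,0]}]'
python3 -m handwheel '[{"offset":[0,0,0],"rot":[0,0,0]},{"offset":[0,0,0],"rot":[0,0,0]},{"offset":[0,0,0],"rot":[0,0,0]},{"offset":[0,0,-0.05],"rot":[0,0,0]},{"offset":[0,0,-0.15],"rot":[0,0,0]},{"offset":[0,0,-0.3],"rot":[0,0,0]},{"offset":[0,0,-0.45],"rot":[0,0,0]},{"offset":[0,0,-0.6],"rot":[0,0,0]},{"offset":[0,0,-0.65],"rot":[0,0,0]},{"offset":[0,0,-0.65],"rot":[0,0,0]}]' 0.76
python3 - <<'E'
from h import *
im,W=cloud('wrist'); cv2.imwrite('pics/w6.png',im)
for n in ['timer','green_marker']:
  for o in outline_of('wrist',n)[:2]:
    p=W[o['mask']]; p=p[p[:,2]>.014]; print(n,o['confidence'],o['position'],np.percentile(p[:,2],[5,50,95]).round(4),cv2.minAreaRect((p[:,:2]*1000).astype(np.float32)))
print(tr(B,.03,.034))
go(.633,-.088,.2,0.7)
E
```

```text
t: 10.9
position: [0.5353, 0.3501, 0.0223]
ee_rot: [0.999, -0.035, 0.0, -0.0]
ft_force: [0.4, 0.9, -0.8]
grip_width: 0.0604
grip_force: 67.3
t: 11.9
position: [0.5357, 0.3505, 0.2199]
ee_rot: [0.999, -0.035, 0.002, -0.002]
ft_force: [-0.1, 0.0, -0.3]
grip_width: 0.0749
grip_force: 0.0
timer 0.8 [0.4637, 0.0742] [0.0169 0.0195 0.0217] ((689.2160034179688, 358.075439453125), (61.61186599731445, 71.9512939453125), 42.67306137084961)
timer 0.77 [0.5031, 0.4417] [0.0179 0.0226 0.0249] ((533.6970825195312, 349.5470886230469), (62.47200393676758, 73.87535858154297), 86.1931381225586)
green_marker 0.97 [0.6428, 0.4898] [0.0207 0.0244 0.0258] ((497.76910400390625, 265.733642578125), (13.620287895202637, 134.49659729003906), 84.39293670654297)
green_marker 0.59 [0.5699, 0.4937] [0.0144 0.0161 0.022 ] ((499.485107421875, 265.08905029296875), (121.33140563964844, 74.5489501953125), 18.93838882446289)
(np.float64(0.5347986416150949), np.float64(0.34882448349651024))
go [0.429 1.433 0.053] rotz -1.052 cur -94.0
```

```bash
python3 -m handwheel '[{"offset":[0.3,1,0],"rot":[0,0,-0.7]},{"offset":[0.3,1,0],"rot":[0,0,-0.7]},{"offset":[0.3,1,0],"rot":[0,0,-0.7]},{"offset":[0.3,1,0],"rot":[0,0,-0.7]},{"offset":[0.3,1,0],"rot":[0,0,-0.7]},{"offset":[0.3,1,0],"rot":[0,0,-0.7]},{"offset":[0.3,1,0],"rot":[0,0,-0.7]},{"offset":[0.3,1,0],"rot":[0,0,-0.7]}]' -0.1
python3 -c "
from h import *
go(.633,-.088,.06,0.7)"
```

```text
t: 12.85
position: [0.6037, 0.0406, 0.215]
ee_rot: [0.87, 0.493, -0.001, 0.0]
ft_force: [-0.4, 0.1, 0.1]
grip_width: 0.0383
grip_force: 0.0
go [-0.317  0.304  0.517] rotz -0.351 cur -30.9
```

```bash
python3 -m handwheel '[{"offset":[-0.317,0.304,0],"rot":[0,0,-0.351]},{"offset":[-0.317,0.304,0],"rot":[0,0,-0.351]},{"offset":[-0.317,0.304,0],"rot":[0,0,-0.351]},{"offset":[-0.317,0.304,0.15],"rot":[0,0,-0.351]},{"offset":[-0.317,0.304,0.3],"rot":[0,0,-0.351]},{"offset":[-0.317,0.304,0.45],"rot":[0,0,-0.351]},{"offset":[-0.317,0.304,0.517],"rot":[0,0,-0.351]},{"offset":[-0.317,0.304,0.517],"rot":[0,0,-0.351]},{"offset":[-0.317,0.304,0.517],"rot":[0,0,-0.351]}]'
python3 - <<'E'
from h import *
im,W=cloud('wrist'); cv2.imwrite('pics/w7.png',im)
for o in outline_of('wrist','black_marker')[:2]:
    p=W[o['mask']]; p=p[p[:,2]>.006]; print(o['confidence'],o['position'],cv2.minAreaRect((p[:,:2]*1000).astype(np.float32)))
go(.633,-.088,.020,0.7)
E
```

```text
t: 13.75
position: [0.633, -0.0839, 0.0611]
ee_rot: [0.703, 0.711, -0.0, -0.0]
ft_force: [0.0, -1.3, 0.6]
grip_width: 0.0384
grip_force: 0.0
0.95 [0.5006, 0.5549] ((632.8126831054688, -89.34828186035156), (11.43774700164795, 135.19129943847656), 1.3506141901016235)
go [-0.013 -0.003  0.142] rotz -0.001 cur 0.6
```

View pics/w7.png

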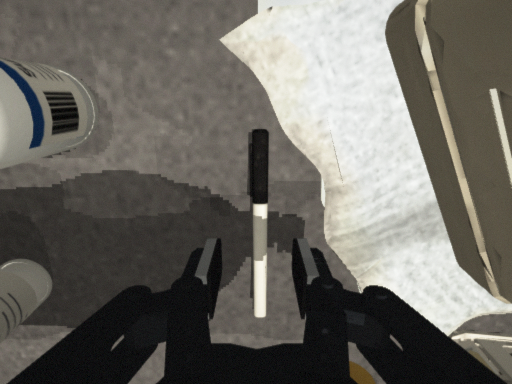

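The black-and-white marker is centred between the fingers at column 260.

```bash
python3 -m handwheel '[{"offset":[-0.017,0,0.07],"rot":[0,0,0]},{"offset":[-0.017,0,0.137],"rot":[0,0,0]},{"offset":[-0.017,0,0.137],"rot":[0,0,0]},{"offset":[-0.017,0,0.137],"rot":[0,0,0]}]'
python3 -m handwheel '[{"offset":[0,0,0],"rot":[0,0,0]},{"offset":[0,0,0],"rot":[0,0,0]},{"offset":[0,0,0],"rot":[0,0,0]},{"offset":[0,0,0],"rot":[0,0,0]},{"offset":[0,0,0],"rot":[0,0,0]},{"offset":[0,0,-0.1],"rot":[0,0,0]},{"offset":[0,0,-0.25],"rot":[0,0,0]},{"offset":[0,0,-0.4],"rot":[0,0,0]},{"offset":[0,0,-0.55],"rot":[0,0,0]},{"offset":[0,0,-0.65],"rot":[0,0,0]},{"offset":[0,0,-0.65],"rot":[0,0,0]}]' -1
python3 -c "
from h import *
go(*tr(Y,0,-.052),.215,-82)"
```

```text
t: 14.25
position: [0.6338, -0.089, 0.0215]
ee_rot: [0.703, 0.711, 0.0, 0.0]
ft_force: [1.1, -0.6, 0.8]
grip_width: 0.0382
grip_force: 0.0
t: 15.35
position: [0.6351, -0.0893, 0.2205]
ee_rot: [0.703, 0.711, 0.002, 0.003]
ft_force: [-0.1, -0.6, -0.8]
grip_width: 0.0077
grip_force: 59.1
go [-0.986 -0.46   0.016] rotz 0.918 cur 0.6
```

```bash
python3 -m handwheel '[{"offset":[-0.986,-0.46,0],"rot":[0,0,0.918]},{"offset":[-0.986,-0.46,0],"rot":[0,0,0.918]},{"offset":[-0.986,-0.46,0],"rot":[0,0,0.918]},{"offset":[-0.986,-0.46,0],"rot":[0,0,0.918]},{"offset":[-0.986,-0.46,0],"rot":[0,0,0.918]},{"offset":[-0.986,-0.46,0],"rot":[0,0,0.918]},{"offset":[-0.986,-0.46,0],"rot":[0,0,0.918]},{"offset":[-0.986,-0.46,0],"rot":[0,0,0.918]},{"offset":[-0.986,-0.46,0],"rot":[0,0,0.918]},{"offset":[-0.986,-0.46,0],"rot":[0,0,0.918]},{"offset":[-0.986,-0.46,0],"rot":[0,0,0.918]},{"offset":[-0.986,-0.46,0],"rot":[0,0,0.918]}]'
python3 - <<'E'
from h import *
im,W=cloud('wrist'); hsv=cv2.cvtColor(im,cv2.COLOR_BGR2HSV)
k=(cv2.inRange(hsv,(20,150,90),(35,255,255))>0)&(W[...,2]<.02)&(W[...,0]<.65)
p=W[k]; r=cv2.minAreaRect((p[:,:2]*1000).astype(np.float32)); print('tray',k.sum(),r)
w=(cv2.inRange(hsv,(0,0,150),(180,60,255))>0)&(abs(W[...,2]-.016)<.01)
n,l,st,ce=cv2.connectedComponentsWithStats(w.astype(np.uint8))
for i in range(1,n):
    if st[i,4]>100:
        q=W[l==i]; print('white',ce[i].round(),q.mean(0).round(4),st[i,4],cv2.minAreaRect((q[:,:2]*1000).astype(np.float32)))
cv2.imwrite('pics/w8.png',im)
print(tr(Y,.045,-.052),tr(Y,0,-.052));go(*tr(Y,0,-.052),.035,-82)
E
```

```text
t: 16.55
position: [0.4985, -0.3861, 0.215]
ee_rot: [0.997, 0.071, -0.0, -0.0]
ft_force: [0.2, 0.4, 0.1]
grip_width: 0.0079
grip_force: 59.0
tray 12675 ((512.9180297851562, -394.89581298828125), (233.5292510986328, 304.3772277832031), 8.405159950256348)
white [468.  38.] [ 0.6594 -0.5708  0.022 ] 1197 ((656.2571411132812, -566.5443115234375), (19.25979995727539, 92.9194564819336), 19.926362991333008)
white [257. 128.] [ 0.5454 -0.3802  0.0175] 274 ((543.7555541992188, -380.4197082519531), (13.442830085754395, 36.67905807495117), 7.714658737182617)
(np.float64(0.5447990643432941), np.float64(-0.38023115003135877)) (np.float64(0.5002370012499234), np.float64(-0.3864939395745617))
go [0.006 0.002 0.6  ] rotz 0.002 cur -81.8
```

View pics/w8.png

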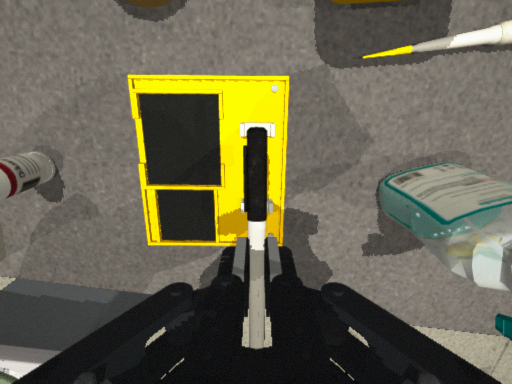

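Tray and posts agree with the model: the far post is at (257,129) and the marker is in line. The spray bottle at (450,190) is well clear. I lower and release.

```bash
python3 -m handwheel '[{"offset":[0,0.002,0.15],"rot":[0,0,0]},{"offset":[0,0.002,0.3],"rot":[0,0,0]},{"offset":[0,0.002,0.4],"rot":[0,0,0]},{"offset":[0,0.002,0.5],"rot":[0,0,0]},{"offset":[0,0.002,0.56],"rot":[0,0,0]},{"offset":[0,0.002,0.595],"rot":[0,0,0]},{"offset":[0,0.002,0.595],"rot":[0,0,0]},{"offset":[0,0.002,0.595],"rot":[0,0,0]}]'
python3 -m handwheel '[{"offset":[0,0,0],"rot":[0,0,0]},{"offset":[0,0,0],"rot":[0,0,0]},{"offset":[0,0,0],"rot":[0,0,0]},{"offset":[0,0,-0.15],"rot":[0,0,0]},{"offset":[0,0,-0.3],"rot":[0,0,0]},{"offset":[0,0,-0.45],"rot":[0,0,0]},{"offset":[0,0,-0.6],"rot":[0,0,0]},{"offset":[0,0,-0.65],"rot":[0,0,0]},{"offset":[0,0,-0.65],"rot":[0,0,0]}]' -0.3
python3 - <<'E'
from h import *
im,W=cloud('wrist')
for o in outline_of('wrist','black_marker')[:1]:
    p=W[o['mask']]; p=p[p[:,2]>.015]; print(o['confidence'],np.percentile(p[:,2],[5,50,95]).round(4),cv2.minAreaRect((p[:,:2]*1000).astype(np.float32)))
for o in outline_of('wrist','red_bottle')[:1]:
    p=W[o['mask']]; p=p[p[:,2]>.01];hi=p[p[:,2]>.11]; print(o['confidence'],o['position'],p.min(0),p.max(0),cv2.minAreaRect((hi[:,:2]*1000).astype(np.float32)) if len(hi) else 0)
go(.464,-.133,.23,-50)
E
```

```text
t: 17.4
position: [0.4987, -0.3872, 0.0371]
ee_rot: [0.998, 0.07, 0.0, 0.0]
ft_force: [-0.2, -0.2, 0.3]
grip_width: 0.0077
grip_force: 65.9
t: 18.3
position: [0.4994, -0.3875, 0.2343]
ee_rot: [0.998, 0.07, 0.002, 0.001]
ft_force: [0.6, -0.0, -0.2]
grip_width: 0.0296
grip_force: 0.0
0.93 [0.0217 0.0243 0.0259] ((496.99481201171875, -387.0072326660156), (134.4033966064453, 11.58145523071289), 8.24744701385498)
0.75 [0.0543, 0.4542] [ 0.4467452  -0.15314157  0.01003806] [ 0.48275958 -0.12406457  0.09516734] 0
go [ 0.005 -0.853  0.003] rotz -0.355 cur -82.0
```

```bash
python3 -m handwheel '[{"offset":[0.01,-0.853,0],"rot":[0,0,0]},{"offset":[0.01,-0.853,0],"rot":[0,0,0]},{"offset":[0.01,-0.853,0],"rot":[0,0,0]},{"offset":[0.01,-0.853,0],"rot":[0,0,0]},{"offset":[0.01,-0.853,0],"rot":[0,0,0]},{"offset":[0.01,-0.853,0],"rot":[0,0,0]},{"offset":[0.01,-0.853,0],"rot":[0,0,0]},{"offset":[0.01,-0.853,0],"rot":[0,0,0]}]' 1
python3 - <<'E'
from h import *
im,W=cloud('wrist'); cv2.imwrite('pics/w9.png',im)
for o in outline_of('wrist','red_bottle')[:1]:
    p=W[o['mask']]; hi=p[p[:,2]>.112]; print(o['confidence'],(np.array(o['position'])*[512,384]).round(),cv2.minAreaRect((hi[:,:2]*1000).astype(np.float32)))
go(.465,-.134,.075,-82)
E
```

```text
t: 19.25
position: [0.4658, -0.134, 0.2312]
ee_rot: [0.998, 0.069, -0.0, 0.0]
ft_force: [0.0, -0.4, -0.4]
grip_width: 0.0855
grip_force: 0.0
0.95 [255. 185.] ((464.4298095703125, -132.43238830566406), (28.829269409179688, 29.31205940246582), 53.17356872558594)
go [-0.002 -0.002  0.521] rotz -0.001 cur -82.1
```

View pics/w9.png

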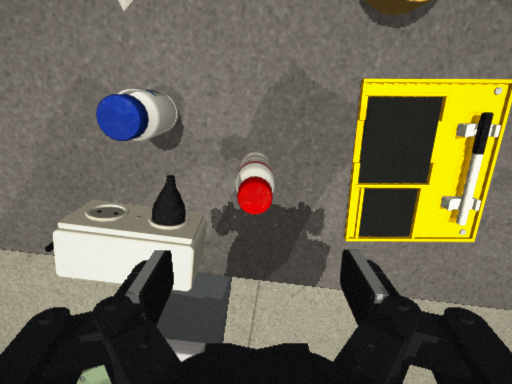

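The red bottle is centred between the fingers at (256,190), and the black marker lies on both yellow posts at (478,170).

```bash
python3 -m handwheel '[{"offset":[-0.004,-0.004,0.16],"rot":[0,0,0]},{"offset":[-0.004,-0.004,0.3],"rot":[0,0,0]},{"offset":[-0.004,-0.004,0.42],"rot":[0,0,0]},{"offset":[-0.004,-0.004,0.515],"rot":[0,0,0]},{"offset":[-0.004,-0.004,0.515],"rot":[0,0,0]},{"offset":[-0.004,-0.004,0.515],"rot":[0,0,0]}]'
python3 -m handwheel '[{"offset":[0,0,0],"rot":[0,0,0]},{"offset":[0,0,0],"rot":[0,0,0]},{"offset":[0,0,0],"rot":[0,0,0]},{"offset":[0,0,0],"rot":[0,0,0]},{"offset":[0,0,0],"rot":[0,0,0]},{"offset":[0,0,0],"rot":[0,0,0]},{"offset":[0,0,-0.05],"rot":[0,0,0]},{"offset":[0,0,-0.12],"rot":[0,0,0]},{"offset":[0,0,-0.2],"rot":[0,0,0]},{"offset":[0,0,-0.2],"rot":[0,0,0]}]' -1
python3 -c "
from h import *
s=get_state();print(s['position'])
go(*tr(Y,-.061,.034),.135,-82)"
```

```text
t: 19.95
position: [0.4644, -0.1332, 0.0775]
ee_rot: [0.998, 0.069, -0.0, 0.0]
ft_force: [-0.4, 0.2, 0.9]
grip_width: 0.0851
grip_force: 0.0
t: 20.95
position: [0.4658, -0.1323, 0.1398]
ee_rot: [0.998, 0.07, 0.002, 0.0]
ft_force: [0.4, -0.7, -1.1]
grip_width: 0.036
grip_force: 60.6
[ 0.46578184 -0.13228163  0.13975923]
go [-0.208  0.568  0.016] rotz 0.0 cur -82.0
```

```bash
python3 -m handwheel '[{"offset":[-0.02,0.05,0],"rot":[0,0,0]},{"offset":[-0.05,0.13,0],"rot":[0,0,0]},{"offset":[-0.08,0.22,0],"rot":[0,0,0]},{"offset":[-0.11,0.31,0],"rot":[0,0,0]},{"offset":[-0.15,0.4,0],"rot":[0,0,0]},{"offset":[-0.18,0.49,0],"rot":[0,0,0]},{"offset":[-0.2,0.54,0],"rot":[0,0,0]},{"offset":[-0.208,0.568,0],"rot":[0,0,0]},{"offset":[-0.208,0.568,0],"rot":[0,0,0]},{"offset":[-0.208,0.568,0],"rot":[0,0,0]}]'
python3 -c "
from h import *
go(*tr(Y,-.061,.034),.08,-82)
im,_=capture('side');cv2.imwrite('pics/s10.png',cv2.resize(im[150:330,180:380],None,fx=3,fy=3))
"
```

```text
t: 21.95
position: [0.4268, -0.3086, 0.1369]
ee_rot: [0.998, 0.07, -0.0, -0.0]
ft_force: [-0.3, 1.2, -0.2]
grip_width: 0.036
grip_force: 60.6
go [0.003 0.005 0.19 ] rotz 0.001 cur -82.0
```

View pics/s10.png

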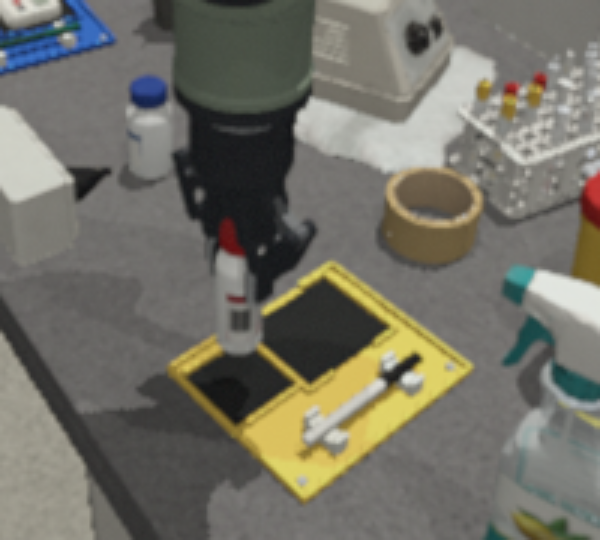

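The red bottle hangs upright at (240,300), over the pocket at (240,385). I lower and release it.

```bash
python3 -m handwheel '[{"offset":[0.003,0.005,0.05],"rot":[0,0,0]},{"offset":[0.003,0.005,0.1],"rot":[0,0,0]},{"offset":[0.003,0.005,0.14],"rot":[0,0,0]},{"offset":[0.003,0.005,0.17],"rot":[0,0,0]},{"offset":[0.003,0.005,0.188],"rot":[0,0,0]},{"offset":[0.003,0.005,0.188],"rot":[0,0,0]},{"offset":[0.003,0.005,0.188],"rot":[0,0,0]}]'
python3 -m handwheel '[{"offset":[0,0,0],"rot":[0,0,0]},{"offset":[0,0,0],"rot":[0,0,0]},{"offset":[0,0,0],"rot":[0,0,0]},{"offset":[0,0,0],"rot":[0,0,0]},{"offset":[0,0,0],"rot":[0,0,0]},{"offset":[0,0,-0.06],"rot":[0,0,0]},{"offset":[0,0,-0.15],"rot":[0,0,0]},{"offset":[0,0,-0.3],"rot":[0,0,0]},{"offset":[0,0,-0.45],"rot":[0,0,0]},{"offset":[0,0,-0.5],"rot":[0,0,0]},{"offset":[0,0,-0.5],"rot":[0,0,0]}]' 0.8
python3 - <<'E'
from h import *
im,W=cloud('wrist')
for o in outline_of('wrist','red_bottle')[:1]:
    p=W[o['mask']]; hi=p[p[:,2]>.112]; print(o['confidence'],(np.array(o['position'])*[512,384]).round(),np.nanmax(p[:,2]),cv2.minAreaRect((hi[:,:2]*1000).astype(np.float32)))
print(tr(Y,-.061,.034))
go(.512,-.0095,.23,-90)
E
```

```text
t: 22.7
position: [0.4279, -0.3112, 0.0811]
ee_rot: [0.998, 0.07, 0.0, 0.0]
ft_force: [-0.2, -0.2, 6.5]
grip_width: 0.036
grip_force: 62.6
t: 23.8
position: [0.4285, -0.3113, 0.2331]
ee_rot: [0.998, 0.07, 0.002, 0.001]
ft_force: [0.7, 0.1, -0.2]
grip_width: 0.077
grip_force: 0.0
0.9 [254. 185.] 0.1280922825163574 ((426.92950439453125, -310.7808532714844), (28.523927688598633, 28.99072265625), 8.049074172973633)
(np.float64(0.42786176237412193), np.float64(-0.3098204448213506))
go [ 0.419 -0.954  0.002] rotz 0.089 cur -82.0
```

```bash
python3 -m handwheel '[{"offset":[0.419,-0.954,0],"rot":[0,0,0.089]},{"offset":[0.419,-0.954,0],"rot":[0,0,0.089]},{"offset":[0.419,-0.954,0],"rot":[0,0,0.089]},{"offset":[0.419,-0.954,0],"rot":[0,0,0.089]},{"offset":[0.419,-0.954,0],"rot":[0,0,0.089]},{"offset":[0.419,-0.954,0],"rot":[0,0,0.089]},{"offset":[0.419,-0.954,0],"rot":[0,0,0.089]},{"offset":[0.419,-0.954,0],"rot":[0,0,0.089]},{"offset":[0.419,-0.954,0],"rot":[0,0,0.089]},{"offset":[0.419,-0.954,0],"rot":[0,0,0.089]}]' 1
python3 - <<'E'
from h import *
im,W=cloud('wrist')
for o in outline_of('wrist','blue_bottle')[:1]:
    p=W[o['mask']]; hi=p[p[:,2]>.096]; print(o['confidence'],(np.array(o['position'])*[512,384]).round(),cv2.minAreaRect((hi[:,:2]*1000).astype(np.float32)))
go(.512,-.0095,.059,-90)
E
```

```text
t: 24.9
position: [0.5117, -0.0116, 0.2304]
ee_rot: [1.0, -0.001, -0.0, 0.0]
ft_force: [-0.2, 0.3, -0.1]
grip_width: 0.0855
grip_force: 0.0
0.66 [253. 180.] ((512.1724853515625, -11.735698699951172), (37.59715270996094, 37.7509880065918), 27.86589241027832)
go [ 0.001 -0.006  0.572] rotz -0.001 cur -90.1
```

```bash
python3 -m handwheel '[{"offset":[0.001,0,0.16],"rot":[0,0,0]},{"offset":[0.001,0,0.3],"rot":[0,0,0]},{"offset":[0.001,0,0.4],"rot":[0,0,0]},{"offset":[0.001,0,0.5],"rot":[0,0,0]},{"offset":[0.001,0,0.57],"rot":[0,0,0]},{"offset":[0.001,0,0.57],"rot":[0,0,0]},{"offset":[0.001,0,0.57],"rot":[0,0,0]}]'
python3 -m handwheel '[{"offset":[0,0,0],"rot":[0,0,0]},{"offset":[0,0,0],"rot":[0,0,0]},{"offset":[0,0,0],"rot":[0,0,0]},{"offset":[0,0,0],"rot":[0,0,0]},{"offset":[0,0,0],"rot":[0,0,0]},{"offset":[0,0,-0.05],"rot":[0,0,0]},{"offset":[0,0,-0.13],"rot":[0,0,0]},{"offset":[0,0,-0.22],"rot":[0,0,0]},{"offset":[0,0,-0.3],"rot":[0,0,0]},{"offset":[0,0,-0.3],"rot":[0,0,0]},{"offset":[0,0,-0.3],"rot":[0,0,0]}]' -1
python3 -c "
from h import *
go(*tr(B,-.061,.034),.15,-94)"
```

```text
t: 25.7
position: [0.5125, -0.0107, 0.0602]
ee_rot: [1.0, -0.001, -0.0, 0.0]
ft_force: [-0.3, -0.0, 0.3]
grip_width: 0.0854
grip_force: 0.0
t: 26.8
position: [0.5127, -0.0097, 0.1503]
ee_rot: [1.0, 0.0, 0.001, -0.0]
ft_force: [-0.1, -0.0, -2.1]
grip_width: 0.0462
grip_force: 60.2
go [-2.280e-01 -1.216e+00  1.000e-03] rotz 0.045 cur -90.0
```

```bash
python3 -m handwheel '[{"offset":[-0.01,-0.05,0],"rot":[0,0,0]},{"offset":[-0.03,-0.13,0],"rot":[0,0,0]},{"offset":[-0.04,-0.22,0],"rot":[0,0,0]},{"offset":[-0.06,-0.32,0],"rot":[0,0,0]},{"offset":[-0.08,-0.42,0],"rot":[0,0,0]},{"offset":[-0.1,-0.52,0],"rot":[0,0,0.01]},{"offset":[-0.12,-0.62,0],"rot":[0,0,0.02]},{"offset":[-0.14,-0.72,0],"rot":[0,0,0.03]},{"offset":[-0.15,-0.8,0],"rot":[0,0,0.045]},{"offset":[-0.165,-0.87,0],"rot":[0,0,0.045]},{"offset":[-0.17,-0.9,0],"rot":[0,0,0.045]},{"offset":[-0.17,-0.9,0],"rot":[0,0,0.045]}]'
python3 -c "
from h import *
go(*tr(B,-.061,.034),.15,-94)"
```

```text
t: 28.0
position: [0.461, 0.2607, 0.1491]
ee_rot: [0.999, -0.034, -0.0, 0.0]
ft_force: [1.1, -0.4, -0.6]
grip_width: 0.046
grip_force: 60.2
go [-0.078 -0.31  -0.003] rotz 0.001 cur -94.0
```

```bash
python3 -m handwheel '[{"offset":[-0.015,-0.05,0],"rot":[0,0,0]},{"offset":[-0.03,-0.12,0],"rot":[0,0,0]},{"offset":[-0.05,-0.2,0],"rot":[0,0,0]},{"offset":[-0.07,-0.27,0],"rot":[0,0,0]},{"offset":[-0.078,-0.31,0],"rot":[0,0,0]},{"offset":[-0.078,-0.31,0],"rot":[0,0,0]},{"offset":[-0.078,-0.31,0],"rot":[0,0,0]}]'
python3 -c "
from h import *
go(*tr(B,-.061,.034),.0628,-94)
im,_=capture('scene');cv2.imwrite('pics/s11.png',cv2.resize(im[200:350,130:330],None,fx=3.5,fy=3.5))
"
```

```text
t: 28.7
position: [0.4451, 0.3534, 0.1497]
ee_rot: [0.999, -0.036, -0.0, 0.0]
ft_force: [0.4, -1.0, -1.1]
grip_width: 0.0463
grip_force: 60.2
go [-0.004 -0.006  0.29 ] rotz -0.001 cur -94.1
```

View pics/s11.png

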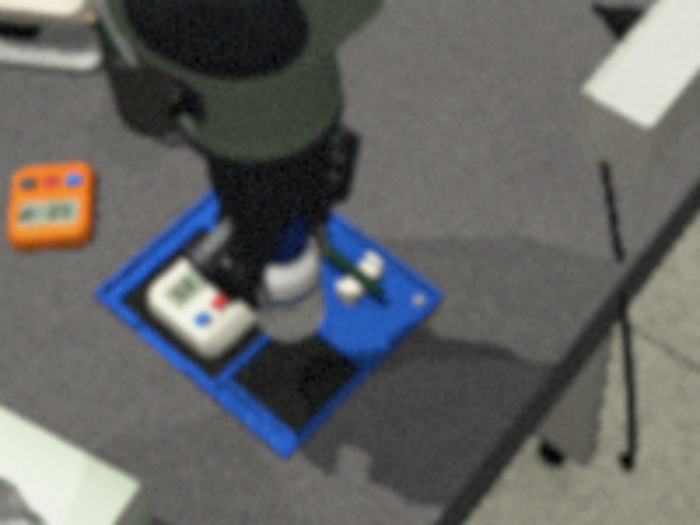

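The blue bottle is upright at (290,300) over its pocket at (295,385). The timer at (205,310) lies face up in its bay, and the marker is on its posts.

```bash
python3 -m handwheel '[{"offset":[-0.004,-0.004,0.08],"rot":[0,0,0]},{"offset":[-0.004,-0.004,0.15],"rot":[0,0,0]},{"offset":[-0.004,-0.004,0.21],"rot":[0,0,0]},{"offset":[-0.004,-0.004,0.25],"rot":[0,0,0]},{"offset":[-0.004,-0.004,0.275],"rot":[0,0,0]},{"offset":[-0.004,-0.004,0.288],"rot":[0,0,0]},{"offset":[-0.004,-0.004,0.288],"rot":[0,0,0]},{"offset":[-0.004,-0.004,0.288],"rot":[0,0,0]}]'
python3 -m handwheel '[{"offset":[0,0,0],"rot":[0,0,0]},{"offset":[0,0,0],"rot":[0,0,0]},{"offset":[0,0,0],"rot":[0,0,0]},{"offset":[0,0,0],"rot":[0,0,0]},{"offset":[0,0,0],"rot":[0,0,0]},{"offset":[0,0,-0.06],"rot":[0,0,0]},{"offset":[0,0,-0.15],"rot":[0,0,0]},{"offset":[0,0,-0.3],"rot":[0,0,0]},{"offset":[0,0,-0.45],"rot":[0,0,0]},{"offset":[0,0,-0.6],"rot":[0,0,0]},{"offset":[0,0,-0.6],"rot":[0,0,0]}]' 0.9
python3 - <<'E'
from h import *
im,W=cloud('wrist')
for n,z in [('blue_bottle',.098),('timer',.014),('green_marker',.016)]:
  for o in outline_of('wrist',n)[:2]:
    p=W[o['mask']]; hi=p[p[:,2]>z]; print(n,o['confidence'],(np.array(o['position'])*[512,384]).round(),np.percentile(hi[:,2],[50,95]).round(3),cv2.minAreaRect((hi[:,:2]*1000).astype(np.float32)))
print(tr(B,-.061,.034))
for c in ['scene','side']: cv2.imwrite(f'pics/end_{c}.png',capture(c)[0])
a,b=[cv2.imread(f'pics/end_{c}.png') for c in ['scene','side']]
cv2.imwrite('pics/end.png',np.hstack([cv2.resize(a[100:340,120:390],(400,356)),cv2.resize(b[100:340,130:400],(400,356))]))
E
```

```text
t: 29.55
position: [0.4441, 0.3557, 0.064]
ee_rot: [0.999, -0.036, 0.0, -0.0]
ft_force: [-0.6, -0.4, -0.5]
grip_width: 0.0458
grip_force: 60.4
t: 30.65
position: [0.4454, 0.3569, 0.2489]
ee_rot: [0.999, -0.036, 0.003, -0.003]
ft_force: [-0.3, -0.4, -1.6]
grip_width: 0.0809
grip_force: 0.0
blue_bottle 0.89 [259. 179.] [0.109 0.11 ] ((443.7569885253906, 354.4675598144531), (36.880577087402344, 36.58428192138672), 42.80940246582031)Traceback (most recent call last):
  File "<stdin>", line 5, in <module>
    return _quantile_unchecked(
        a, q, axis, out, overwrite_input, method, keepdims, weights)
    return _ureduce(a,
                    func=_quantile_ureduce_func,
    ...<5 lines>...
                    overwrite_input=overwrite_input,
                    method=method)
    r = func(a, **kwargs)
    result = _quantile(arr,
                       quantiles=q,
    ...<2 lines>...
                       out=out,
                       weights=wgt)
    slices_having_nans = np.isnan(arr[-1, ...])
                                  ~~~^^^^^^^^^
IndexError: index -1 is out of bounds for axis 0 with size 0
```

The 14 pictures are used up, so the last check is numeric only.

```bash
python3 - <<'E'
from h import *
for c in ['scene','side','wrist']:
  im,W=cloud(c)
  for n,z in [('blue_bottle',.098),('red_bottle',.112),('timer',.014),('green_marker',.016),('black_marker',.016),('tape_roll',.035),('pen_pot',.09)]:
    for o in outline_of(c,n)[:2]:
      p=W[o['mask']]; hi=p[p[:,2]>z]
      if len(hi)<8: continue
      r=cv2.minAreaRect((hi[:,:2]*1000).astype(np.float32)); print(c,n,round(o['confidence'],2),'ztop',np.percentile(hi[:,2],95).round(3),'med',np.median(hi,0).round(3),np.round(r[0]),np.round(r[1]),round(r[2]))
print(tr(B,-.061,.034),tr(B,.03,.034),tr(B,0,-.052),tr(Y,-.061,.034),tr(Y,0,-.052))
E
```

```text
scene blue_bottle 0.84 ztop 0.109 med [0.441 0.36  0.107] [442. 357.] [35. 35.] 39
scene red_bottle 0.54 ztop 0.125 med [ 0.426 -0.303  0.122] [ 427. -307.] [27. 30.] 3
scene timer 0.88 ztop 0.021 med [0.688 0.363 0.018] [689. 363.] [61. 71.] 42
scene timer 0.57 ztop 0.024 med [0.533 0.355 0.02 ] [534. 354.] [61. 74.] 86
scene green_marker 0.53 ztop 0.026 med [0.5   0.269 0.022] [497. 268.] [ 13. 132.] 85
scene black_marker 0.63 ztop 0.025 med [ 0.517 -0.38   0.02 ] [ 496. -383.] [131.  17.] 6
scene tape_roll 0.7 ztop 0.047 med [ 0.655 -0.226  0.041] [ 657. -226.] [52. 11.] 63
side blue_bottle 0.73 ztop 0.108 med [0.44  0.346 0.105] [442. 351.] [37. 32.] 65
side red_bottle 0.95 ztop 0.125 med [ 0.424 -0.316  0.123] [ 426. -313.] [29. 29.] 23
side timer 0.79 ztop 0.022 med [0.527 0.34  0.019] [530. 347.] [70. 62.] 7
side timer 0.53 ztop 0.02 med [0.684 0.352 0.017] [686. 355.] [65. 66.] 44
side green_marker 0.57 ztop 0.025 med [0.494 0.263 0.021] [496. 263.] [ 14. 134.] 84
side black_marker 0.53 ztop 0.024 med [ 0.494 -0.389  0.022] [ 495. -387.] [133.  12.] 8
side tape_roll 0.92 ztop 0.047 med [ 0.685 -0.257  0.044] [ 688. -252.] [86. 87.] 80
side pen_pot 0.71 ztop 0.134 med [0.697 0.216 0.103] [694. 232.] [80. 75.] 58
wrist blue_bottle 0.84 ztop 0.11 med [0.445 0.354 0.109] [443. 354.] [38. 36.] 39
wrist timer 0.73 ztop 0.025 med [0.535 0.35  0.023] [533. 350.] [64. 74.] 86
wrist green_marker 0.95 ztop 0.026 med [0.508 0.266 0.024] [498. 266.] [ 12. 135.] 85
(np.float64(0.4440203130414509), np.float64(0.35517232260722564)) (np.float64(0.5347986416150949), np.float64(0.34882448349651024)) (np.float64(0.49887266336530545), np.float64(0.26512666938648916)) (np.float64(0.42786176237412193), np.float64(-0.3098204448213506)) (np.float64(0.5002370012499234), np.float64(-0.3864939395745617))
```

All five things are within a few millimetres of their places, and the tape roll and pot are unmoved.

```bash
python3 -c "
from bench import *
print(sign_off())"
```

```text
the job is handed in; nothing more can be done
None
```

Both kits are made up and handed in at about 31 s of robot time: all five items measured within a few millimetres of their target positions, and the tape roll and pen pot showed no shift beyond measuring error; `sign_off` returned no verdict.

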